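# Unclip a centrifuge bucket cap and rack the spun tube

## Task

The centrifuge run is over: unload the bucket. Gently squeeze the two side tabs of its snap cap together, evenly, until both hooks let go, lift the cap off without forcing it and set it down right way up on the bench; then lift the spun tube out, keep it upright, and lower it fully home into a free hole of the tube block. Do not drop the cap or the tube, and leave the other things where they are.

Things in the scene. Friction and masses are not known exactly. Their poses are not given: they have to be found in the camera images.
- bucket: Square aluminium centrifuge bucket, 58x58 mm, hung by trunnions in a fixed grey stand (104x72 mm). Origin: centre of the stand's underside, on the bench. z up; its plain trunnion sides face +-x, the latch windows +-y. Rim at z = 78 mm. A white adapter inside (top 14 mm below the rim) holds one tube upright on the bucket's axis; the tube's foot is at z = 28 mm, its top 27 mm above the rim.
- cap: Grey snap cap, 60x60 mm, 0.11 kg, with a clear dome (29 mm across, top 34 mm above the origin). Origin: centre of the face that lies on the rim; axes as the bucket's. A 12 mm skirt hangs below it, so set on the bench its origin is at z = 12 mm. It sits in the bucket's mouth with 0.3 mm of sideways play. The shell's sides, 16 mm high, are at y = +-30 mm.
- tab_left (a point): Middle of the outer face of the cap's +y tab, 33.5 mm from the cap's axis and 8.5 mm above its origin; face 16x16 mm (x, z), black, ribbed. Spring: gives at about 4.5 N, then 1.5 N per mm. Pressed flush with the shell (3.5 mm in) its hook (14 mm wide, below) comes out from under the bucket's ledge; it needs 3.2 mm. At 5 mm it stops. The tab goes straight in, along the cap's y.
- tab_right (a point): The same on the -y tab, the mirror image: the two faces are 67 mm apart. Both hooks must be in at once. A gripper off centre pushes the cap sideways against the bucket, felt as a force along the closing line from the first touch on, and if it cannot give way leaves one hook caught. Fingers that sweep down while closing press the cap down. The cap has 0.9 mm of lift before a caught hook holds it.
- bucket_rim (a point): Centre of the bucket's rim, 78 mm above the bench, bucket axes. Limits: cap against bucket 15 N, in any direction (side push, pull on a caught hook, press down); both fingers together on the cap 90 N. Nothing of the bucket or stand stands out beyond the tabs in y above the stand's base (11 mm high), so fingertips may pass below the rim there.
- serum_tube: Capped blood tube, 78 mm long, 12 g: glass 12.6 mm across, plastic closure 15.8 mm across from 60 to 77 mm above its foot. Origin: centre of its foot; z along it. Under the cap at the start. It must stay within 20 degrees of upright and be pressed on the block with no more than 20 N.
- tube_block: White block that cannot move, 56x108x46 mm (x, y, z), with eight upright 15 mm holes, chamfered, at x = +-13 mm and y = +-13, +-39 mm, floor 6 mm above the bench. Origin: centre of its underside. A tube fully home has its foot at z = 6 mm. The two holes at y = -39 mm hold other tubes, the rest are free.
- block_tube_1: Another capped tube, same size, in the block's hole at x = +13, y = -39 mm. Origin: its foot. Leave it.
- block_tube_2: Another capped tube, same size, in the block's hole at x = -13, y = -39 mm. Origin: its foot. Leave it.
- petri_dish: Clear open dish, 55 mm across, 12 mm high, loose. Origin: centre of its underside. Bystander. Bench free for the cap: x 0.38 to 0.46 m, y -0.26 to -0.13 m, in front of bucket and block.
- vial_a: Small capped vial, 24 mm across, 52 mm high, loose, standing between bucket and block. Origin: its foot. Bystander.
- vial_b: Small capped vial, 24 mm across, 52 mm high, loose, behind the other one. Origin: its foot. Bystander.
- notepad: Black notepad, 70x95x16 mm, lying near the bench's front on the right. Origin: centre of its underside. Bystander.
- marker: Marker pen, 135 mm long, 17 mm thick, lying left of the notepad. Origin: its middle, underside; long axis y. Bystander.
Things that resemble listed ones, but are neither listed nor needed, are in the scene too. What is shaped like the cap but purple is not meant.

How it is judged (in metres and radians):
On the way, in this order (a step that is already met when the one before it is completed fails the run):
1. the cap is lifted clear of the bucket (z of cap in the frame of bucket above 0.112 m), for 0.1 s.
2. the cap stands on the bench, right way up and let go (height (world z) of cap below 0.016 m and angle between cap's own z axis and vertical below 0.1 rad and horizontal distance between cap and bucket above 0.06 m and contact force between the fingers and cap below 0.05 N), for 0.2 s.
3. the tube is lifted out of the bucket (z of serum_tube in the frame of bucket above 0.07 m), for 0.1 s.
At the end, for the whole second after the job is handed in: the cap stands on the bench right way up (origin below 16 mm, within 6 degrees of level, over 60 mm from the bucket's axis) and the tube stands in a hole of the block, its foot within 4 mm of the hole's floor, upright within 7 degrees, both at rest (height (world z) of cap below 0.016 m and angle between cap's own z axis and vertical below 0.1 rad and horizontal distance between cap and bucket above 0.06 m and linear speed of each of cap, serum_tube below 0.02 m/s and z of serum_tube in the frame of tube_block between 0.003 and 0.01 m and x of serum_tube in the frame of tube_block between -0.022 and 0.022 m and y of serum_tube in the frame of tube_block between -0.048 and 0.048 m and angle between serum_tube's own z axis and vertical below 0.12 rad); the robot touches nothing.
It fails at once if the cap is pushed or pulled against the bucket with over 15 N (contact force between cap and bucket above 15 N).
It fails at once if the fingers squeeze the cap with over 90 N (both together), or the tube is pressed on the block with over 20 N (contact force between the fingers and cap above 90 N or contact force between serum_tube and tube_block above 20 N).
It fails at once if the tube is tipped more than 20 degrees (angle between serum_tube's own z axis and vertical above 0.35 rad).
It fails at once if the cap is let go more than 18 mm above the bench, or the tube more than 20 mm above home in the block ((contact force between the fingers and cap below 0.05 N and height (world z) of cap above 0.03 m and horizontal distance between cap and bucket above 0.03 m) or (contact force between the fingers and serum_tube below 0.05 N and height (world z) of serum_tube above 0.026 m and horizontal distance between serum_tube and bucket above 0.03 m)).
It fails at once if another tube or a bystander is moved by over 20 mm (distance of any of block_tube_1, block_tube_2, petri_dish, vial_a, vial_b, notepad, marker from where it was at the start of the episode above 0.02 m).
It also fails if it takes over 58 s, if anything falls off the work surface, if the arm or the gripper's body presses on something with over 40 N, if the wrist force passes 120 N, or if a joint passes its speed limit or range.

## Robot

A 6-joint arm with a two-finger parallel gripper is mounted at the origin on a cart in front of the work surface, level with it; the furniture and walls round the work are solid. World frame = base frame: x ahead of the robot, y to its left, z up, the work surface at z = 0. Lengths are in mm, angles in rad, forces in N, time in s.
With the tool pointing down it reaches from about 350 to 975 mm from the base axis. Payload 7.1 kg.
Tool frame: the origin (TCP) lies midway between the tips of the shut fingers; the grasp point (between the pads) lies 19 mm behind it; z points along the fingers, y is the line along which they close (so a half turn about z gives the same grasp; the last joint's range is limited). The gripper opens to 88 mm and grips with 3 to 60 N. Pads are 20 mm wide; open, the fingers measure 115 mm over their backs; the gripper's body (75 mm by 178 mm) begins 61 mm behind the grasp point.
Start: joints at [1.153, 0.423, 1.63, -0, 1.089, -0.019], TCP at [242.663, 575.951, 198.975] pointing down, gripper open.
Joint ranges: [-3, 3], [-0.9, 2.11], [0.09, 2.58], [-1.31, 4.45], [0.11, 2.69], [-2.54, 2.54]. Speed limits (rad/s): [2.39, 2.39, 3.01, 3.14, 3.14, 3.14].

## Interface

Orientations are given as a rotation vector (axis times angle).
In Python, from workcell import ctrl gives the robot as it stands. The module is installed in compiled form; this text tells all that it offers.
- The arm moves only by the tool servo_tool, never from a script. Its argument "increments" is a list of rows, each a list of 7 numbers: the shift along the world's x, y, z in cm, then the turn, a rotation vector about the world's x, y, z in degrees, then the opening, from -1 (shut) to 1 (fully open). A call has 1 to 20 rows; each row is the pose to reach, as a shift and turn from the pose commanded when the call began; what a row does not reach only later rows make up. A row lasts 1/12 s, in which the tool goes at most 41.7 mm and 7.16 degrees, less where a joint would pass 70% of its speed; a pose out of reach is approached as far as the arm can. A call with a gripper value outside its range is refused whole. The fingers move at their own pace and stop on an object; the grip force is fixed at half the most. Time passes only in rows, so rows that repeat a pose let the fingers close. It gives the time, the measured TCP pose, the force, the opening and the grip force at its end, in the units of the state.
- ctrl.get_obs(): the state, without advancing time (a new reading comes with each control period).
- ctrl.get_image(name): name is "side" or "top"; returns a dict with "image" (420x560x3 uint8, red, green, blue), "fx", "fy", "cx", "cy" (pixels), "extrinsics" (4x4, takes a point from camera to world coordinates). Camera axes: x right, y up, looking along -z (the intrinsics and any distortion apply to the point x, -y, -z); pixel columns grow to the right and rows downward; lengths in mm; the calibration is good to about 2 mm. A picture is of the moment at which its call begins. There is no depth.
- ctrl.close_job(): hands the job in; it is judged then, once.
The state is a dict: "t": time; "qpos": joint angles; "qvel": joint speeds; "joint_torque": joint torques, N m; "ee_pos": TCP position; "orientation": TCP orientation; "ft_force": force on the tool from outside, world axes, zero at the start; "moment": the same for the moment, N m; "width": finger opening in mm; "grasp_force": force on a finger pad.
Only numpy, scipy, OpenCV 4.12 (cv2) and the standard library are available. Lean on these libraries where they do the work, as an engineer would, in place of code of your own. Each camera call takes 0.05 s, during which the arm holds its last target. There are 200 camera calls.

## Working session

There is one attempt and no reset: what is moved stays moved. The work goes in short steps, Python scripts to look and compute and a tool call to move; the robot and the scene stay as the last step left them, time stands still between calls to the robot, and variables do not carry over. Pictures are saved under pics/ and viewed, at most 11 in all, crops included, and the job is handed in when it is done.

Besides the shell and the picture viewer there is one more tool, called after "Emit:" by a JSON object that holds its "method" and its "body". servo_tool: Moves the arm, as the interface text tells. Its arguments: {"type":"object","properties":{"increments":{"type":"array","items":{"type":"array","items":{"type":"number"}}}},"required":["increments"]}

```bash
mkdir -p pics; python3 - <<'E'
from workcell import ctrl
import cv2,pickle
d={}
for n in("side","top"):
    r=ctrl.get_image(n);d[n]=r
    cv2.imwrite(f"pics/{n}0.png",r["image"][:,:,::-1])
    print(n,r["fx"],r["fy"],r["cx"],r["cy"],[k for k in r],r["extrinsics"])
pickle.dump(d,open("im0.pkl","wb"))
print(ctrl.get_obs())
E
```

```text
side 461.4007474665945 461.4007474665945 285.680709075661 204.21805233185842 ['image', 'fx', 'fy', 'cx', 'cy', 'extrinsics'] [[-9.97393628e-01  4.49612573e-02 -5.64308150e-02  4.73113794e+02]
 [-7.21411057e-02 -6.07659245e-01  7.90914599e-01  4.40911198e+02]
 [ 1.26980833e-03  7.92924162e-01  6.09319014e-01  6.48194221e+02]
 [ 0.00000000e+00  0.00000000e+00  0.00000000e+00  1.00000000e+00]]
top 380.74105320077166 380.74105320077166 273.86155478867414 211.89844505290728 ['image', 'fx', 'fy', 'cx', 'cy', 'extrinsics'] [[ 1.89604629e-02  9.93453750e-01 -1.12650559e-01  4.39711233e+02]
 [-9.99771857e-01  1.77304628e-02 -1.19106594e-02 -3.09662300e+02]
 [-9.83534271e-03  1.12850690e-01  9.93563278e-01  9.73520146e+02]
 [ 0.00000000e+00  0.00000000e+00  0.00000000e+00  1.00000000e+00]]
{'t': 0.1, 'qpos': array([ 1.15300241e+00,  4.23746183e-01,  1.63059459e+00,  3.90895892e-06,
        1.08861263e+00, -1.89611980e-02]), 'qvel': array([-0.00035168, -0.00104667, -0.00193504,  0.0002832 , -0.00112697,
        0.00120626]), 'joint_torque': array([ 2.76377650e-04, -5.45611095e+01, -2.74324375e+01,  6.46306342e-02,
        1.87599793e-02, -1.91204117e-05]), 'ee_pos': array([242.45230888, 575.48256423, 198.29830667]), 'orientation': array([-6.22284577e-01, -3.07904020e+00,  2.08531632e-03]), 'ft_force': array([0.20780189, 0.70965125, 0.33990216]), 'moment': array([ 0.00523183,  0.02724479, -0.00261321]), 'grasp_force': 0.0, 'width': 87.59740622158546}
```

View pics/side0.png

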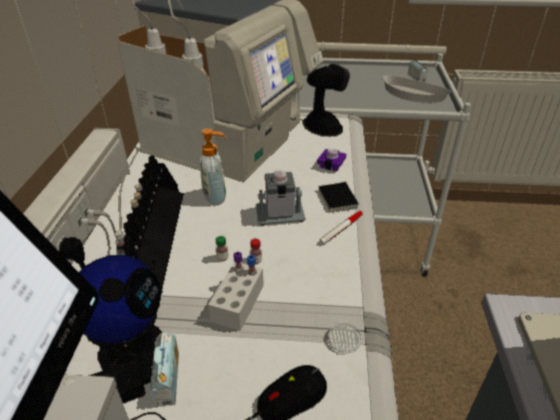

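View pics/top0.png

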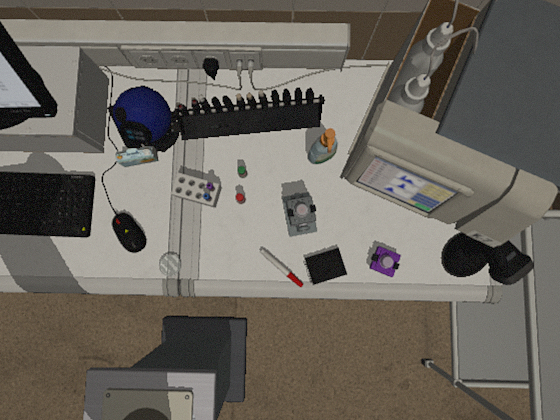

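The side view shows the bucket with its grey cap at about (281,197). The block is at (237,295), the vials at (221,246) and (255,250), and the dish at (343,338). In the top view the bucket is at (299,211), the block at (197,187), the vials at (242,171) and (240,197), and the marker at (280,266).

There are two cap candidates: grey at (299,211), in the bucket, and purple at (385,262). The grey one matches the description. I'll confirm it in an enlarged crop.

```bash
cat > h.py <<'E'
import numpy as np,pickle
def proj(r,P):
    E=np.array(r["extrinsics"]);p=(np.atleast_2d(P)-E[:3,3])@E[:3,:3]
    return np.c_[r["cx"]+r["fx"]*p[:,0]/-p[:,2], r["cy"]+r["fy"]*-p[:,1]/-p[:,2]]
def ray(r,uv):
    E=np.array(r["extrinsics"]);d=np.array([(uv[0]-r["cx"])/r["fx"],-(uv[1]-r["cy"])/r["fy"],-1.])
    return E[:3,3],E[:3,:3]@d
def onz(r,uv,z):
    o,d=ray(r,uv);return o+d*(z-o[2])/d[2]
def two(r1,a,r2,b):
    o1,d1=ray(r1,a);o2,d2=ray(r2,b)
    s=np.linalg.lstsq(np.c_[d1,-d2],o2-o1,rcond=None)[0]
    p,q=o1+s[0]*d1,o2+s[1]*d2
    return (p+q)/2,np.linalg.norm(p-q)
E
python3 - <<'E'
import pickle,cv2,numpy as np
from h import *
d=pickle.load(open("im0.pkl","rb"))
t=d["top"]["image"][170:245,265:335]; s=d["side"]["image"][160:230,245:315]
a=cv2.resize(t,(390,418),interpolation=cv2.INTER_CUBIC);b=cv2.resize(s,(400,400),interpolation=cv2.INTER_CUBIC)
b=cv2.copyMakeBorder(b,0,18,0,0,cv2.BORDER_CONSTANT)
cv2.imwrite("pics/c1.png",np.hstack([a,b])[:,:,::-1])
T,S=d["top"],d["side"]
for n,uv,z in[("bucket",(300,211),86),("purple",(385,262),0),("block",(197,187),46),("vialA",(240,197),52),("vialB",(242,171),52)]:print(n,onz(T,uv,z))
E
```

```text
bucket [ 543.55265891 -360.27499105   86.        ]
purple [ 427.6365876  -581.37833596    0.        ]
block [ 603.49262226 -107.14013485   46.        ]
vialA [ 579.42871939 -214.99935899   52.        ]
vialB [ 644.36530275 -218.05783206   52.        ]
```

View pics/c1.png

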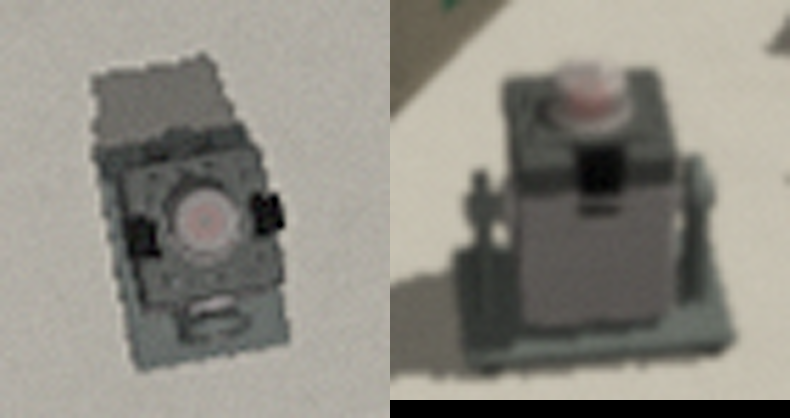

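The crop confirms it: grey cap in the bucket, clear dome with the pink closure under it, and black tabs at about (290.7,212.4) and (312.7,208.2) in the top view. Next I'll measure precisely.

```bash
python3 - <<'E'
import pickle,cv2,numpy as np
from h import *
np.set_printoptions(precision=1,suppress=True)
d=pickle.load(open("im0.pkl","rb"));T,S=d["top"],d["side"]
def blobs(r,box,f,k=8,mn=100):
    x0,y0,x1,y1=box
    c=cv2.resize(r["image"][y0:y1,x0:x1],None,fx=k,fy=k,interpolation=cv2.INTER_CUBIC).astype(int)
    n,l,st,ce=cv2.connectedComponentsWithStats(f(c).astype(np.uint8))
    return [(st[i][4]/k/k,(ce[i]+.5)/k-.5+[x0,y0],(st[i][:4]/k+[x0,y0,0,0])) for i in range(1,n) if st[i][4]/k/k>mn/64]
dark=lambda c:c.max(2)<38
print("top tabs");
for b in blobs(T,(280,195,322,225),dark):print(*b,onz(T,b[1],94.5))
print("side tab")
for b in blobs(S,(260,180,300,205),dark):print(*b,onz(S,b[1],86.5))
pink=lambda c:(c[...,0]-c[...,1]>14)
a=max(blobs(T,(290,195,312,225),pink),key=lambda b:b[0]);b=max(blobs(S,(262,165,300,190),pink),key=lambda b:b[0])
print("pink",a,b,onz(T,a[1],105),onz(S,b[1],105),two(T,a[1],S,b[1]))
print("holes")
hole=lambda c:(c.mean(2)<125)
for b in blobs(T,(170,160,225,212),hole,mn=200):print(*b,onz(T,b[1],46))
for n,r,uv,z in[("marker l",T,(262,248),10),("marker r",T,(299,285),10),("petri",T,(170,264),6),("notep l",T,(303,252),16),("centrif",S,(245,175),0),("centr2",S,(290,128),0),("disp",S,(213,203),0),("base corner",T,(289,236),11)]:print(n,onz(r,uv,z))
c=cv2.resize(T["image"][160:212,168:224],None,fx=7,fy=7,interpolation=cv2.INTER_CUBIC)
s=cv2.resize(S["image"][245:330,200:270],(300,364),interpolation=cv2.INTER_CUBIC)
cv2.imwrite("pics/c2.png",np.hstack([c,s])[:,:,::-1])
E
```

```text
top tabs
28.984375 [312.3 208. ] [310.2 204.9   5.6   7.4] [ 550.  -388.4   94.5]
32.84375 [289.9 212.3] [287.5 209.    6.2   7.5] [ 539.  -336.4   94.5]
side tab
67.265625 [281.3 189.4] [277.  185.6   9.5   8.6] [ 537.9 -338.1   86.5]
pink (np.float64(24.109375), array([301.4, 209.4]), array([298.6, 206.8,   6.5,   6.1])) (np.float64(41.671875), array([279.6, 177.1]), array([276.2, 173.8,   7.6,   7.1])) [ 545.  -362.3  105. ] [ 542.9 -356.2  105. ] (array([ 544.5, -362.5,  100.8]), np.float64(2.1128120634698213))
holes
27.1875 [172.4 170.5] [171.8 160.    2.1  20.8] [644. -44.  46.]
761.21875 [201.4 184.7] [170.8 160.   51.2  52. ] [ 609.5 -117.8   46. ]
32.609375 [181.4 179.8] [178.4 177.1   6.9   6.2] [621.1 -67.5  46. ]
32.265625 [191.3 182.6] [188.4 180.    6.9   6.4] [614.3 -92.6  46. ]
11.8125 [171.5 186.3] [171.1 182.2   1.8   9.2] [604.1 -43.7  46. ]
32.75 [178.2 189.7] [175.4 187.1   6.8   6.2] [595.9 -60.9  46. ]
31.921875 [188.2 192.5] [185.4 189.9   6.6   6.4] [589.3 -85.9  46. ]
17.328125 [170.4 206.4] [170.  201.5   1.9  10.5] [554.  -43.5  46. ]
marker l [ 456.9 -270.    10. ]
marker r [ 366.8 -364.2   10. ]
petri [412.3 -38.3   6. ]
notep l [ 448.7 -372.9   16. ]
centrif [ 643.8 -513.1    0. ]
centr2 [ 547.  -767.8    0. ]
disp [ 701.1 -392.7    0. ]
base corner [ 488.3 -337.5   11. ]
```

View pics/c2.png

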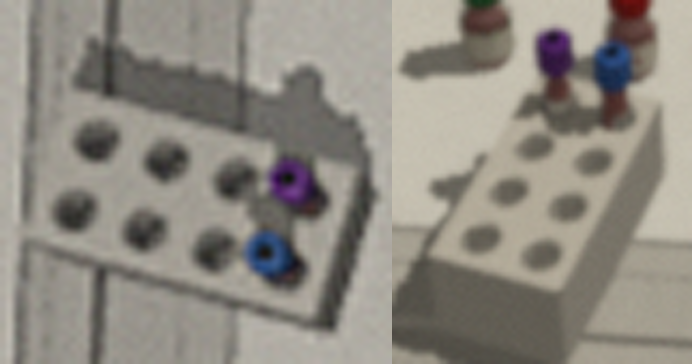

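The block shows six free holes and two capped tubes on its right end. The +39 row holes are at (181,180) and (178,190), far from those tubes. The cap centre is about (544.5,-362.3) with yaw about +12°. I'll move above it.

Emit:
{"method": "servo_tool", "body": {"increments": [[30.2,-93.9,0,0,0,-145,1],[30.2,-93.9,0,0,0,-145,1],[30.2,-93.9,0,0,0,-145,1],[30.2,-93.9,0,0,0,-145,1],[30.2,-93.9,0,0,0,-145,1],[30.2,-93.9,0,0,0,-145,1],[30.2,-93.9,0,0,0,-145,1],[30.2,-93.9,0,0,0,-145,1],[30.2,-93.9,0,0,0,-145,1],[30.2,-93.9,0,0,0,-145,1],[30.2,-93.9,0,0,0,-145,1],[30.2,-93.9,0,0,0,-145,1],[30.2,-93.9,0,0,0,-145,1],[30.2,-93.9,0,0,0,-145,1],[30.2,-93.9,0,0,0,-145,1],[30.2,-93.9,0,0,0,-145,1],[30.2,-93.9,0,0,0,-145,1],[30.2,-93.9,0,0,0,-145,1],[30.2,-93.9,0,0,0,-145,1],[30.2,-93.9,0,0,0,-145,1]]}}

```text
t: 1.77
ee_pos: [497.7, -219.5, 198.7]
orientation: [-3.119, -0.37, 0.001]
ft_force: [1.2, 0.2, 0.8]
width: 88.0
grasp_force: 0.0
```

Emit:
{"method": "servo_tool", "body": {"increments": [[0,0,0,0,0,0,1],[0,0,0,0,0,0,1],[0,0,0,0,0,0,1]]}}

```text
t: 2.02
ee_pos: [497.0, -217.0, 198.3]
orientation: [-3.117, -0.381, 0.002]
ft_force: [0.0, 0.1, -0.2]
width: 87.7
grasp_force: 0.0
```

Emit:
{"method": "servo_tool", "body": {"increments": [[4.75,-14.5,0,0,0,-1.9,1],[4.75,-14.5,0,0,0,-1.9,1],[4.75,-14.5,0,0,0,-1.9,1],[4.75,-14.5,0,0,0,-1.9,1],[4.75,-14.5,0,0,0,-1.9,1],[4.75,-14.5,-7,0,0,-1.9,1],[4.75,-14.5,-7,0,0,-1.9,1],[4.75,-14.5,-7,0,0,-1.9,1],[4.75,-14.5,-7,0,0,-1.9,1]]}}

```text
t: 2.77
ee_pos: [544.2, -359.7, 127.9]
orientation: [-3.121, -0.332, 0.005]
ft_force: [0.3, 0.5, 0.5]
width: 87.6
grasp_force: 0.0
```

```bash
python3 - <<'E'
from workcell import ctrl
import cv2,numpy as np
o=ctrl.get_obs();print(o["ee_pos"],o["orientation"],o["ft_force"])
im=[]
for n,b in(("side",(230,110,330,230)),("top",(250,160,350,280))):
    r=ctrl.get_image(n);x0,y0,x1,y1=b
    im.append(cv2.resize(r["image"][y0:y1,x0:x1],(400,480),interpolation=cv2.INTER_CUBIC))
cv2.imwrite("pics/c3.png",np.hstack(im)[:,:,::-1])
E
```

```text
[ 544.17292598 -359.73305974  127.85503252] [-3.12093838 -0.33169244  0.00516597] [0.26148948 0.49776062 0.5392637 ]
```

View pics/c3.png

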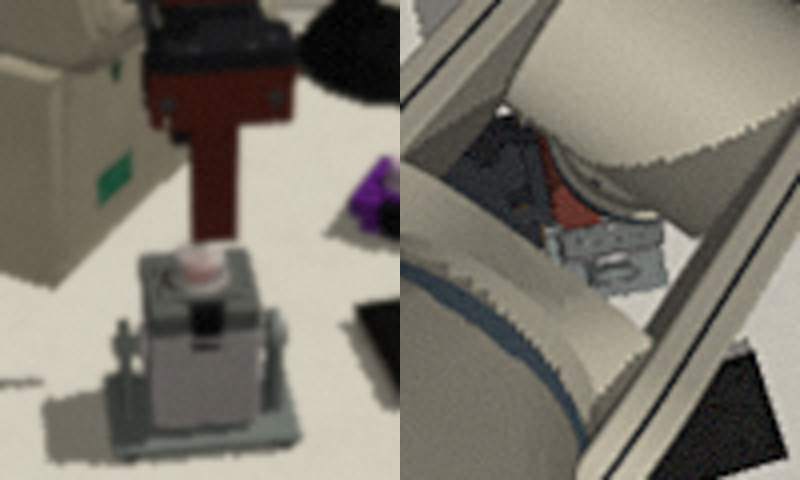

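The gripper is above the cap, with the left finger bottom at (284,170) in the side view, in line with the tab. I'll go down beside the tabs.

Emit:
{"method": "servo_tool", "body": {"increments": [[0,-0.2,-1.5,0,0,0,1],[0,-0.2,-3,0,0,0,1],[0,-0.2,-4.5,0,0,0,1],[0,-0.2,-5.5,0,0,0,1],[0,-0.2,-5.5,0,0,0,1],[0,-0.2,-5.5,0,0,0,1],[0,-0.2,-5.5,0,0,0,1]]}}

```text
t: 3.45
ee_pos: [546.2, -364.8, 75.5]
orientation: [3.123, 0.329, 0.003]
ft_force: [0.8, -0.0, 0.3]
width: 88.1
grasp_force: 0.0
```

Emit:
{"method": "servo_tool", "body": {"increments": [[0,0,0,0,0,0,0.6],[0,0,0,0,0,0,0.6],[0,0,0,0,0,0,0.6],[0,0,0,0,0,0,0.6],[0,0,0,0,0,0,0.6]]}}

```text
t: 3.87
ee_pos: [545.3, -364.4, 74.2]
orientation: [3.124, 0.329, 0.0]
ft_force: [0.6, 0.7, 0.4]
width: 70.8
grasp_force: 0.0
```

Emit:
{"method": "servo_tool", "body": {"increments": [[0,0,0,0,0,0,0.54],[0,0,0,0,0,0,0.54],[0,0,0,0,0,0,0.54]]}}

```text
t: 4.12
ee_pos: [545.3, -364.4, 73.9]
orientation: [-3.124, -0.329, 0.0]
ft_force: [-0.9, 0.4, 0.7]
width: 67.6
grasp_force: 0.0
```

```bash
python3 - <<'E'
from workcell import ctrl
for i in range(3):
  ctrl.get_image("top");o=ctrl.get_obs();print(o["ee_pos"].round(1),o["ft_force"].round(2),o["moment"].round(3),o["width"],o["grasp_force"])
E
```

```text
[ 545.3 -364.4   73.9] [ 0.21 -0.36  0.09] [0.028 0.129 0.018] 67.63376529708762 0.0
[ 545.3 -364.3   73.9] [ 0.01  0.45 -0.01] [-0.049  0.157  0.014] 67.9447851578756 0.0
[ 545.3 -364.3   73.9] [0.94 0.69 0.12] [0.027 0.105 0.027] 67.8113573812326 0.0
```

Emit:
{"method": "servo_tool", "body": {"increments": [[0,0,0,0,0,0,0.51],[0,0,0,0,0,0,0.51],[0,0,0,0,0,0,0.51]]}}

```text
t: 4.52
ee_pos: [545.3, -364.4, 74.0]
orientation: [-3.124, -0.329, 0.0]
ft_force: [0.1, 0.8, 0.2]
width: 66.1
grasp_force: 0.0
```

```bash
cat > o.py <<'E'
from workcell import ctrl
import numpy as np
L=[]
for i in range(4):
  ctrl.get_image("top");o=ctrl.get_obs();L.append(np.r_[o["ee_pos"],o["ft_force"],o["moment"]*10,o["width"],o["grasp_force"]])
m=np.mean(L,0);print("pos",m[:3].round(2),"F",m[3:6].round(2),"M*10",m[6:9].round(2),"w,g",m[9:].round(2),"closing-line F (+y side)",round(m[3]*-0.21+m[4]*.978,2))
E
python3 o.py
```

```text
pos [ 545.31 -364.36   73.97] F [-0.33  0.13 -0.25] M*10 [-0.49  1.55 -0.13] w,g [66.15  0.  ] closing-line F (+y side) 0.2
```

```bash
python3 - <<'E'
from workcell import ctrl
import cv2
from h import *
r=ctrl.get_image("side")
for z in(110,120,128,135,145):print(z,proj(r,[[533.7,-310.8,z]]))
for z in(60,70,75,80,90):print(z,proj(r,[[545.3-.21*40,-364.4+.978*40,z]]))
cv2.imwrite("pics/c4.png",cv2.resize(r["image"][130:230,230:330],(600,600),interpolation=cv2.INTER_CUBIC)[:,:,::-1])
E
```

```text
110 [[282.25097801 187.89215308]]
120 [[282.23462756 183.80643142]]
128 [[282.22139039 180.49867163]]
135 [[282.20969163 177.57533336]]
145 [[282.19278772 173.351313  ]]
60 [[281.34646403 203.23724873]]
70 [[281.32509948 199.4275499 ]]
75 [[281.31431538 197.5045434 ]]
80 [[281.30346254 195.56927783]]
90 [[281.28154795 191.66149762]]
```

View pics/c4.png

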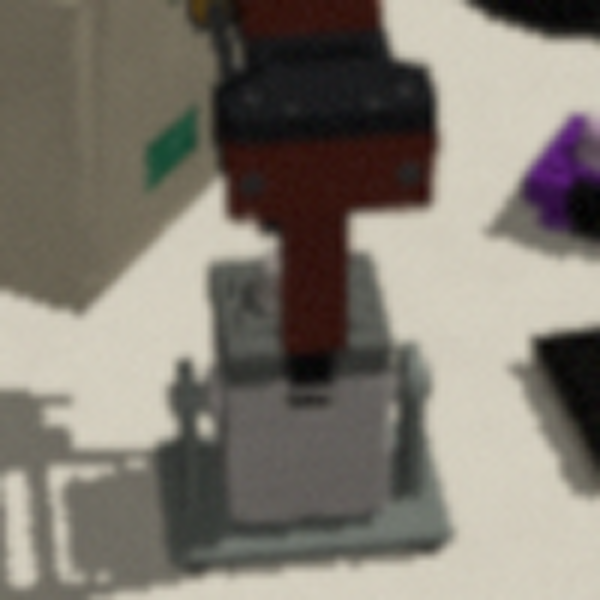

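The view shows the finger bottom at about (282.5,189), higher than the TCP value suggests. The open fingers are retracted upward and sit above the tabs, which explains why there's no contact. I'll open a bit and go lower.

Emit:
{"method": "servo_tool", "body": {"increments": [[0,0,0,0,0,0,0.75],[0,0,0,0,0,0,0.75],[0,0,0,0,0,0,0.75],[0,0,-0.7,0,0,0,0.75],[0,0,-1.4,0,0,0,0.75],[0,0,-1.8,0,0,0,0.75],[0,0,-1.8,0,0,0,0.75],[0,0,-1.8,0,0,0,0.75]]}}

```text
t: 5.43
ee_pos: [544.9, -364.1, 55.2]
orientation: [-3.123, -0.329, 0.002]
ft_force: [0.7, 0.0, 0.7]
width: 76.6
grasp_force: 0.0
```

```bash
python3 o.py; python3 - <<'E'
from workcell import ctrl
import cv2
from h import *
r=ctrl.get_image("side")
cv2.imwrite("pics/c5.png",cv2.resize(r["image"][150:220,245:315],(560,560),interpolation=cv2.INTER_CUBIC)[:,:,::-1])
E
```

```text
pos [ 545.38 -364.41   55.96] F [0.05 0.21 0.14] M*10 [-0.25  1.24 -0.12] w,g [76.82  0.  ] closing-line F (+y side) 0.19
```

View pics/c5.png

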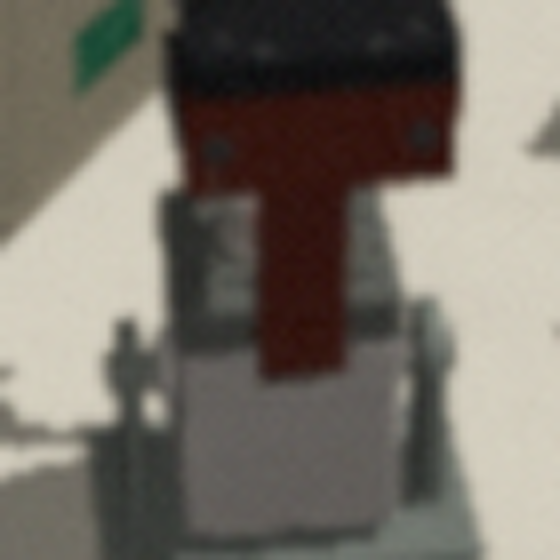

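The finger bottom is at row 197, z about 85. I'll lower 8 mm more and close in steps.

Emit:
{"method": "servo_tool", "body": {"increments": [[0,0,-0.5,0,0,0,0.65],[0,0,-0.8,0,0,0,0.65],[0,0,-0.8,0,0,0,0.6],[0,0,-0.8,0,0,0,0.57],[0,0,-0.8,0,0,0,0.57],[0,0,-0.8,0,0,0,0.57]]}}

```text
t: 6.18
ee_pos: [544.7, -363.5, 47.6]
orientation: [-3.123, -0.328, 0.002]
ft_force: [-0.7, 4.4, 0.2]
width: 69.0
grasp_force: 2.2
```

```bash
python3 o.py
```

```text
pos [ 544.79 -363.64   47.69] F [-1.55  4.62 -0.57] M*10 [7.19 3.96 0.31] w,g [69.07  2.36] closing-line F (+y side) 4.85
```

Emit:
{"method": "servo_tool", "body": {"increments": [[0.02,-0.12,0,0,0,0,0.57],[0.02,-0.12,0,0,0,0,0.57]]}}

```text
t: 6.55
ee_pos: [545.0, -364.9, 47.7]
orientation: [-3.123, -0.328, 0.002]
ft_force: [-1.4, 6.6, -0.8]
width: 69.0
grasp_force: 3.3
```

```bash
python3 o.py
```

```text
pos [ 545.   -364.75   47.7 ] F [-1.27  6.21  0.21] M*10 [10.42  3.91  0.1 ] w,g [69.07  3.17] closing-line F (+y side) 6.33
```

Emit:
{"method": "servo_tool", "body": {"increments": [[-0.05,0.25,0,0,0,0,0.57],[-0.05,0.25,0,0,0,0,0.57]]}}

```text
t: 6.92
ee_pos: [545.4, -363.4, 48.2]
orientation: [3.123, 0.329, 0.001]
ft_force: [-0.9, 3.1, 0.7]
width: 69.0
grasp_force: 2.3
```

```bash
python3 o.py
```

```text
pos [ 545.3  -363.35   48.21] F [-0.05  2.41  0.1 ] M*10 [3.85 2.7  0.14] w,g [69.07  1.26] closing-line F (+y side) 2.36
```

Emit:
{"method": "servo_tool", "body": {"increments": [[0,0,0,0,0,0,0.53],[0,0,0,0,0,0,0.53],[0,0,0,0,0,0,0.53]]}}

```text
t: 7.37
ee_pos: [545.1, -362.8, 48.1]
orientation: [-3.124, -0.329, -0.0]
ft_force: [-0.9, 4.5, 1.3]
width: 67.5
grasp_force: 2.5
```

```bash
python3 o.py
```

```text
pos [ 545.11 -362.85   48.08] F [-0.04  4.85  1.45] M*10 [ 8.91  1.83 -0.52] w,g [67.14  2.5 ] closing-line F (+y side) 4.75
```

Emit:
{"method": "servo_tool", "body": {"increments": [[-0.02,0.08,0,0,0,0,0.53],[-0.02,0.08,0,0,0,0,0.53]]}}

```text
t: 7.73
ee_pos: [545.0, -362.5, 48.1]
orientation: [3.124, 0.329, 0.001]
ft_force: [0.6, 3.6, 0.9]
width: 67.2
grasp_force: 1.5
```

```bash
python3 o.py
```

```text
pos [ 545.01 -362.49   48.08] F [0.21 2.73 0.96] M*10 [ 4.91  0.66 -0.19] w,g [67.17  1.4 ] closing-line F (+y side) 2.62
```

Emit:
{"method": "servo_tool", "body": {"increments": [[0,0,0,0,0,0,0.5],[0,0,0,0,0,0,0.5],[0,0,0,0,0,0,0.5]]}}

```text
t: 8.18
ee_pos: [545.1, -362.7, 48.1]
orientation: [3.124, 0.328, 0.001]
ft_force: [0.2, 0.7, 1.1]
width: 65.8
grasp_force: 5.2
```

```bash
python3 o.py
```

```text
pos [ 545.04 -362.61   48.11] F [0.77 0.87 0.61] M*10 [ 1.5  -0.06 -0.08] w,g [65.91  5.22] closing-line F (+y side) 0.69
```

Both tabs are in contact and balanced. I'll keep squeezing.

Emit:
{"method": "servo_tool", "body": {"increments": [[0,0,0.02,0,0,0,0.47],[0,0,0.02,0,0,0,0.47],[0,0,0.02,0,0,0,0.47]]}}

```text
t: 8.63
ee_pos: [544.7, -362.4, 48.1]
orientation: [3.124, 0.329, -0.0]
ft_force: [-0.4, 0.2, -0.7]
width: 64.6
grasp_force: 6.2
```

```bash
python3 o.py
```

```text
pos [ 544.68 -362.36   48.11] F [ 0.1   0.29 -0.19] M*10 [-0.18  1.35  0.11] w,g [64.59  6.18] closing-line F (+y side) 0.27
```

Emit:
{"method": "servo_tool", "body": {"increments": [[0,0,0.03,0,0,0,0.43],[0,0,0.03,0,0,0,0.43],[0,0,0.03,0,0,0,0.43]]}}

```text
t: 9.08
ee_pos: [544.7, -362.2, 48.4]
orientation: [-3.124, -0.329, 0.0]
ft_force: [-0.1, -0.3, -0.6]
width: 63.0
grasp_force: 7.5
```

```bash
python3 o.py
```

```text
pos [ 544.72 -362.22   48.41] F [-0.62  0.03 -1.27] M*10 [-0.3   1.34  0.37] w,g [62.97  7.46] closing-line F (+y side) 0.16
```

Emit:
{"method": "servo_tool", "body": {"increments": [[0,0,0,0,0,0,0.39],[0,0,0,0,0,0,0.39],[0,0,0,0,0,0,0.39]]}}

```text
t: 9.53
ee_pos: [544.8, -362.2, 48.5]
orientation: [3.124, 0.329, -0.0]
ft_force: [-0.1, 0.4, -1.7]
width: 61.1
grasp_force: 8.7
```

```bash
python3 o.py
```

```text
pos [ 544.8  -362.26   48.48] F [-0.   -0.13 -0.78] M*10 [-0.44  1.21  0.03] w,g [61.29  8.75] closing-line F (+y side) -0.12
```

Emit:
{"method": "servo_tool", "body": {"increments": [[0,0,0,0,0,0,0.36],[0,0,0,0,0,0,0.36],[0,0,0,0,0,0,0.35],[0,0,0,0,0,0,0.35]]}}

```text
t: 10.07
ee_pos: [544.8, -362.2, 48.5]
orientation: [-3.124, -0.329, 0.0]
ft_force: [0.2, -0.0, -1.2]
width: 59.8
grasp_force: 16.0
```

```bash
python3 o.py
```

```text
pos [ 544.82 -362.27   48.47] F [ 0.08  0.   -1.02] M*10 [-0.35  1.39  0.06] w,g [59.76 15.99] closing-line F (+y side) -0.01
```

Emit:
{"method": "servo_tool", "body": {"increments": [[0,0,0,0,0,0,0.25],[0,0,0,0,0,0,0.25],[0,0,0,0,0,0,0.25],[0,0,0,0,0,0,0.25]]}}

```text
t: 10.6
ee_pos: [544.8, -362.3, 48.5]
orientation: [-3.124, -0.329, 0.0]
ft_force: [-1.1, 0.3, -1.7]
width: 58.8
grasp_force: 30.4
```

Emit:
{"method": "servo_tool", "body": {"increments": [[0,0,0.05,0,0,0,0.25],[0,0,0.1,0,0,0,0.25],[0,0,0.15,0,0,0,0.25],[0,0,0.15,0,0,0,0.25]]}}

```text
t: 10.93
ee_pos: [544.9, -362.3, 50.1]
orientation: [3.124, 0.329, 0.0]
ft_force: [0.5, -0.8, -1.8]
width: 59.0
grasp_force: 30.4
```

```bash
python3 o.py
```

```text
pos [ 544.84 -362.27   50.03] F [-0.57 -0.27 -1.29] M*10 [-0.31  1.51  0.04] w,g [58.88 30.43] closing-line F (+y side) -0.14
```

Emit:
{"method": "servo_tool", "body": {"increments": [[0,0,0.4,0,0,0,0.25],[0,0,1,0,0,0,0.25],[0,0,1.6,0,0,0,0.25],[0,0,2.2,0,0,0,0.25],[0,0,3,0,0,0,0.25],[0,0,4,0,0,0,0.25],[0,0,5,0,0,0,0.25],[0,0,6,0,0,0,0.25],[0,0,7,0,0,0,0.25],[0,0,8,0,0,0,0.25],[0,0,8,0,0,0,0.25],[0,0,8,0,0,0,0.25]]}}

```text
t: 12.13
ee_pos: [545.2, -362.5, 130.9]
orientation: [3.123, 0.329, 0.002]
ft_force: [0.8, 0.4, -0.8]
width: 58.8
grasp_force: 30.4
```

Emit:
{"method": "servo_tool", "body": {"increments": [[-1,1.4,0,0,0,0,0.25],[-2.5,3.5,0,0,0,0,0.25],[-4,5.6,0,0,0,0,0.25],[-5.5,7.8,0,0,0,0,0.25],[-7,10,0,0,0,0,0.25],[-8.5,12,0,0,0,0,0.25],[-10,14.2,0,0,0,0,0.25],[-11.5,16.2,-0.5,0,0,0,0.25],[-12,17,-2,0,0,0,0.25],[-12,17,-4,0,0,0,0.25],[-12,17,-6,0,0,0,0.25],[-12,17,-8,0,0,0,0.25],[-12,17,-10,0,0,0,0.25],[-12,17,-12,0,0,0,0.25],[-12,17,-12,0,0,0,0.25],[-12,17,-12,0,0,0,0.25]]}}

```text
t: 13.47
ee_pos: [423.7, -191.7, 9.1]
orientation: [-3.123, -0.329, 0.004]
ft_force: [0.5, -0.0, -0.3]
width: 58.8
grasp_force: 30.4
```

```bash
python3 o.py
```

```text
pos [ 425.2  -192.46   10.62] F [ 0.65  0.34 -1.24] M*10 [ 0.22  1.51 -0.01] w,g [58.96 30.43] closing-line F (+y side) 0.19
```

Emit:
{"method": "servo_tool", "body": {"increments": [[0,0,-0.8,0,0,0,0.25],[0,0,-1.6,0,0,0,0.25],[0,0,-2.2,0,0,0,0.25],[0,0,-2.4,0,0,0,0.25],[0,0,-2.4,0,0,0,0.25],[0,0,-2.4,0,0,0,0.25]]}}

```text
t: 14.17
ee_pos: [424.6, -192.2, -14.4]
orientation: [-3.124, -0.329, 0.001]
ft_force: [0.2, 0.4, -1.1]
width: 59.0
grasp_force: 30.4
```

```bash
python3 o.py
```

```text
pos [ 424.89 -192.3   -13.97] F [-0.05  0.09 -1.04] M*10 [-0.23  1.63 -0.13] w,g [58.93 30.43] closing-line F (+y side) 0.09
```

Emit:
{"method": "servo_tool", "body": {"increments": [[0,0,-0.1,0,0,0,0.25],[0,0,-0.2,0,0,0,0.25],[0,0,-0.3,0,0,0,0.25],[0,0,-0.35,0,0,0,0.25],[0,0,-0.35,0,0,0,0.25]]}}

```text
t: 14.78
ee_pos: [424.7, -192.2, -17.6]
orientation: [-3.124, -0.329, 0.0]
ft_force: [-0.4, 0.2, -0.8]
width: 58.9
grasp_force: 30.4
```

```bash
python3 o.py
```

```text
pos [ 424.78 -192.25  -17.55] F [ 0.41 -0.36 -1.52] M*10 [-0.17  1.3  -0.02] w,g [59.04 30.43] closing-line F (+y side) -0.44
```

Not touching down yet. I'll go a little lower.

Emit:
{"method": "servo_tool", "body": {"increments": [[0,0,-0.08,0,0,0,0.25],[0,0,-0.12,0,0,0,0.25],[0,0,-0.12,0,0,0,0.25]]}}

```text
t: 15.23
ee_pos: [424.9, -192.3, -18.0]
orientation: [3.124, 0.329, 0.0]
ft_force: [-2.1, -0.2, 11.4]
width: 59.3
grasp_force: 30.8
```

```bash
python3 o.py
```

```text
pos [ 424.93 -192.33  -18.01] F [-2.37  0.51 10.72] M*10 [ 1.39  5.39 -0.24] w,g [58.97 30.84] closing-line F (+y side) 0.99
```

Emit:
{"method": "servo_tool", "body": {"increments": [[0,0,0.08,0,0,0,0.35],[0,0,0.08,0,0,0,0.4],[0,0,0.08,0,0,0,0.5],[0,0,0.08,0,0,0,0.6],[0,0,0.08,0,0,0,0.8],[0,0,0.08,0,0,0,1],[0,0,0.08,0,0,0,1],[0,0,0.08,0,0,0,1],[0,0,0.08,0,0,0,1],[0,0,1.5,0,0,0,1],[0,0,4,0,0,0,1],[0,0,8,0,0,0,1],[0,0,12,0,0,0,1],[0,0,15,0,0,0,1],[0,0,15,0,0,0,1]]}}

```text
t: 16.68
ee_pos: [428.2, -193.9, 136.7]
orientation: [3.119, 0.328, 0.013]
ft_force: [0.6, -0.1, 0.2]
width: 87.8
grasp_force: 0.0
```

```bash
python3 o.py; python3 - <<'E'
from workcell import ctrl
import cv2,pickle,numpy as np
d={n:ctrl.get_image(n) for n in("side","top")};pickle.dump(d,open("im1.pkl","wb"))
a=cv2.resize(d["side"]["image"][140:330,190:390],None,fx=2,fy=2,interpolation=cv2.INTER_CUBIC);b=cv2.resize(d["top"]["image"][140:330,160:360],None,fx=2,fy=2,interpolation=cv2.INTER_CUBIC)
cv2.imwrite("pics/c6.png",np.hstack([a,b])[:,:,::-1])
E
```

```text
pos [ 425.27 -192.48  132.04] F [-0.29 -0.03 -0.32] M*10 [-0.18  1.53  0.06] w,g [87.91  0.  ] closing-line F (+y side) 0.03
```

View pics/c6.png

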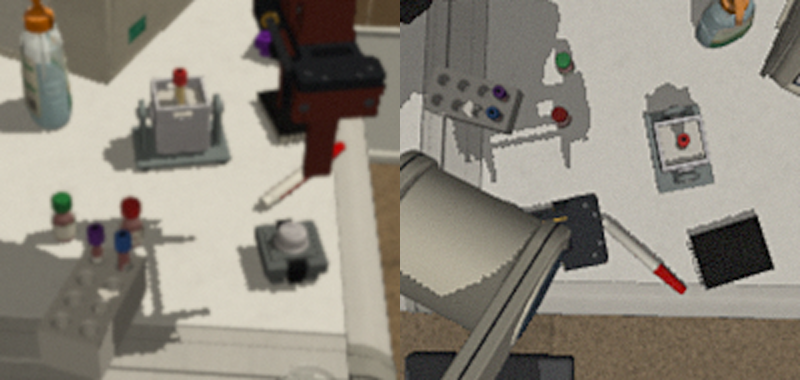

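The cap stands upright on the bench at (335,266) in the side view. The tube's red closure shows at about (280,178) in the side view and (301,210) in the top view. I'll measure it and move above with the fingers part closed.

```bash
python3 - <<'E'
import pickle,cv2
from h import *
np.set_printoptions(precision=1,suppress=True)
d=pickle.load(open("im1.pkl","rb"));T,S=d["top"],d["side"]
def red(r,b,k=8):
    x0,y0,x1,y1=b;c=cv2.resize(r["image"][y0:y1,x0:x1],None,fx=k,fy=k,interpolation=cv2.INTER_CUBIC).astype(int)
    m=((c[...,0]-c[...,1]>55)).astype(np.uint8);n,l,st,ce=cv2.connectedComponentsWithStats(m);i=1+st[1:,4].argmax()
    return (ce[i]+.5)/k-.5+[x0,y0],st[i][:4]/k+[x0,y0,0,0]
a,sa=red(T,(290,195,312,225));b,sb=red(S,(265,165,295,192));print(a,sa,b,sb)
print(onz(T,a,102),onz(S,b,98),two(T,a,S,b))
top=(b[0],sb[1]+2.6);print("topcentre",onz(S,top,105))
E
```

```text
[301.3 209.6] [298.9 206.9   6.1   6.6] [279.8 178.1] [277.  174.5   6.4   8.5]
[ 544.9 -362.3  102. ] [ 543.  -362.6   98. ] (array([ 544.2, -362.5,   98.2]), np.float64(2.364012263406621))
topcentre [ 542.5 -356.1  105. ]
```

Emit:
{"method": "servo_tool", "body": {"increments": [[3,-4,0,0,0,0,0.4],[5,-7,0,0,0,0,0],[8,-11,0,0,0,0,-0.4],[11,-15,0,0,0,0,-0.4],[12,-17,0,0,0,0,-0.4],[12,-17,0,0,0,0,-0.4],[12,-17,0,0,0,0,-0.4],[12,-17,0,0,0,0,-0.4],[12,-17,0,0,0,0,-0.4],[12,-17,0,0,0,0,-0.4]]}}

```text
t: 17.82
ee_pos: [543.9, -360.8, 130.8]
orientation: [-3.123, -0.33, 0.002]
ft_force: [-0.0, 0.5, 0.6]
width: 27.5
grasp_force: 0.0
```

```bash
python3 o.py; python3 - <<'E'
from workcell import ctrl
import cv2
from h import *
r=ctrl.get_image("side")
for k in (15,22,29):
  for z in (120,130,140,150):print(k,z,proj(r,[[545-.21*k,-362+.978*k,z]]).round(1))
cv2.imwrite("pics/c7.png",cv2.resize(r["image"][130:220,240:330],(540,540),interpolation=cv2.INTER_CUBIC)[:,:,::-1])
E
```

```text
pos [ 544.48 -361.38  131.46] F [-0.16  0.08 -0.28] M*10 [-0.15  1.52 -0.31] w,g [26.44  0.  ] closing-line F (+y side) 0.12
15 120 [[279.7 173.5]]
15 130 [[279.6 169.4]]
15 140 [[279.6 165.3]]
15 150 [[279.6 161.1]]
22 120 [[280.1 175.4]]
22 130 [[280.1 171.3]]
22 140 [[280.1 167.1]]
22 150 [[280.  162.9]]
29 120 [[280.6 177.3]]
29 130 [[280.5 173.2]]
29 140 [[280.5 169. ]]
29 150 [[280.5 164.8]]
```

View pics/c7.png

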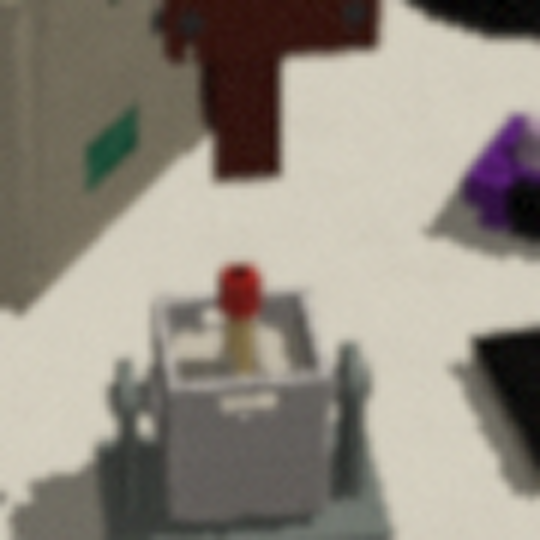

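Fingers at width 26 are aligned above the red closure at (280,178). Their bottom is at about (281,160), i.e. z about 159, so the tips sit about 27 mm above the reported TCP. I'll go down and grip the closure.

Emit:
{"method": "servo_tool", "body": {"increments": [[0,-0.1,-1,0,0,0,-0.4],[0,-0.1,-2,0,0,0,-0.4],[0,-0.1,-3,0,0,0,-0.4],[0,-0.1,-4,0,0,0,-0.4],[0,-0.1,-5,0,0,0,-0.4],[0,-0.1,-6,0,0,0,-0.4],[0,-0.1,-7,0,0,0,-0.4],[0,-0.1,-7.4,0,0,0,-0.4],[0,-0.1,-7.4,0,0,0,-0.4]]}}

```text
t: 18.82
ee_pos: [544.0, -362.7, 55.6]
orientation: [-3.123, -0.328, 0.003]
ft_force: [-0.8, -1.1, 0.2]
width: 26.3
grasp_force: 0.0
```

```bash
python3 o.py
```

```text
pos [ 544.95 -363.36   57.32] F [-0.04  0.13 -0.07] M*10 [-0.18  1.17  0.14] w,g [26.3  0. ] closing-line F (+y side) 0.14
```

Emit:
{"method": "servo_tool", "body": {"increments": [[0,0,0,0,0,0,-0.6],[0,0,0,0,0,0,-0.6],[0,0,0,0,0,0,-0.6],[0,0,0,0,0,0,-0.62],[0,0,0,0,0,0,-0.62]]}}

```text
t: 19.43
ee_pos: [544.9, -363.3, 57.4]
orientation: [3.124, 0.329, 0.0]
ft_force: [-0.4, -0.2, 0.3]
width: 16.8
grasp_force: 0.0
```

```bash
python3 o.py
```

```text
pos [ 544.81 -363.26   57.31] F [ 0.07 -0.08 -0.23] M*10 [-0.04  1.47 -0.18] w,g [1.671e+01 1.000e-02] closing-line F (+y side) -0.1
```

Emit:
{"method": "servo_tool", "body": {"increments": [[0,0.06,0,0,0,0,-0.66],[0,0.06,0,0,0,0,-0.68],[0,0.06,0,0,0,0,-0.7],[0,0.06,0,0,0,0,-0.75],[0,0.06,0,0,0,0,-0.8],[0,0.06,0,0,0,0,-0.8]]}}

```text
t: 20.13
ee_pos: [544.8, -362.6, 57.2]
orientation: [-3.124, -0.329, 0.0]
ft_force: [0.3, -0.6, -0.1]
width: 15.2
grasp_force: 30.0
```

```bash
python3 o.py
```

```text
pos [ 544.81 -362.66   57.27] F [ 0.01  0.07 -0.19] M*10 [-0.16  1.4   0.23] w,g [15.05 30.  ] closing-line F (+y side) 0.07
```

Emit:
{"method": "servo_tool", "body": {"increments": [[0,0,0.4,0,0,0,-0.8],[0,0,1,0,0,0,-0.8],[0,0,2,0,0,0,-0.8],[0,0,3,0,0,0,-0.8],[0,0,4,0,0,0,-0.8],[0,0,5,0,0,0,-0.8],[0,0,6,0,0,0,-0.8],[0,0,7,0,0,0,-0.8],[0,0,8,0,0,0,-0.8],[0,0,9,0,0,0,-0.8],[0,0,9,0,0,0,-0.8],[0,0,9,0,0,0,-0.8]]}}

```text
t: 21.33
ee_pos: [545.2, -362.9, 148.1]
orientation: [3.123, 0.329, 0.002]
ft_force: [0.5, 0.0, 0.1]
width: 14.7
grasp_force: 30.0
```

Emit:
{"method": "servo_tool", "body": {"increments": [[0.2,1.2,0,0,0,0,-0.8],[0.6,3.5,0,0,0,0,-0.8],[1,6,0,0,0,0,-0.8],[1.5,9,0,0,0,0,-0.8],[2,12,0,0,0,0,-0.8],[2.5,15,0,0,0,0,-0.8],[3,18,0,0,0,0,-0.8],[3.5,21,0,0,0,0,-0.8],[4,24,0,0,0,0,-0.8],[4.5,27,0,0,0,0,-0.8],[5,29,0,0,0,0,-0.8],[5.1,30.1,0,0,0,0,-0.8],[5.1,30.2,0,0,0,0,-0.8],[5.1,30.2,0,0,0,0,-0.8],[5.1,30.2,-2,0,0,0,-0.8],[5.1,30.2,-4,0,0,0,-0.8],[5.1,30.2,-6,0,0,0,-0.8],[5.1,30.2,-6,0,0,0,-0.8],[5.1,30.2,-6,0,0,0,-0.8]]}}

```text
t: 22.92
ee_pos: [594.7, -61.8, 86.4]
orientation: [-3.124, -0.326, 0.004]
ft_force: [-0.1, 0.5, -0.1]
width: 15.0
grasp_force: 30.0
```

```bash
python3 o.py; python3 - <<'E'
from workcell import ctrl
import cv2
from h import *
import pickle
d={n:ctrl.get_image(n) for n in("side","top")};pickle.dump(d,open("im2.pkl","wb"))
r=d["side"]
for n,p in[("hole",[595.9,-60.9,46]),("hole_far",[621.1,-67.5,46]),("tcp foot",None)]:
    if p:print(n,proj(r,[p]).round(1))
a=cv2.resize(r["image"][230:330,190:270],(440,550),interpolation=cv2.INTER_CUBIC)
b=cv2.resize(d["top"]["image"][150:250,160:220],(330,550),interpolation=cv2.INTER_CUBIC)
cv2.imwrite("pics/c8.png",np.hstack([a,b])[:,:,::-1])
E
```

```text
pos [596.36 -61.49  88.21] F [0.27 0.17 0.05] M*10 [-0.16  1.35 -0.04] w,g [15.13 30.  ] closing-line F (+y side) 0.11
hole [[233.6 304.2]]
hole_far [[219.4 300.3]]
```

View pics/c8.png

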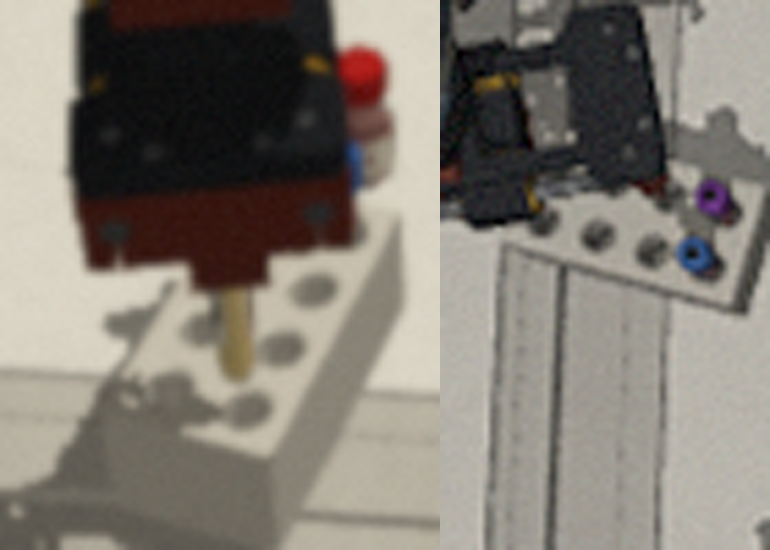

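The tube foot is at about (233.3,298) in the side view, just above the near hole of the end row at (235.3,304.5). I'll check the offset numerically.

```bash
python3 - <<'E'
import pickle,cv2
from h import *
np.set_printoptions(precision=1,suppress=True)
d=pickle.load(open("im0.pkl","rb"));S=d["side"];T=d["top"];S2=pickle.load(open("im2.pkl","rb"))["side"]
k=8;x0,y0,x1,y1=205,270,265,325
c=cv2.resize(S["image"][y0:y1,x0:x1],None,fx=k,fy=k,interpolation=cv2.INTER_CUBIC).astype(int).mean(2)
for th in (125,140):
  n,l,st,ce=cv2.connectedComponentsWithStats((c<th).astype(np.uint8))
  for i in range(1,n):
    if 15<st[i][4]/64<80:
        p=(ce[i]+.5)/k-.5+[x0,y0];print(th,st[i][4]/64,p,onz(S,p,46))
# foot in S2: tube tan colour
x0,y0,x1,y1=222,278,245,302
c=cv2.resize(S2["image"][y0:y1,x0:x1],None,fx=k,fy=k,interpolation=cv2.INTER_CUBIC).astype(int)
m=(c[...,0]-c[...,2]>35).astype(np.uint8)
n,l,st,ce=cv2.connectedComponentsWithStats(m);i=1+st[1:,4].argmax();print("tube",st[i][:4]/k+[x0,y0,0,0])
for row in range(290,300,2):
    xs=np.where(l[(row-y0)*k]==i)[0]
    if len(xs):print(row,xs.min()/k+x0,xs.max()/k+x0)
print("expected foot px",proj(S2,[[596.4,-61.3,58.9]]),"foot@side-bias",proj(S2,[[594.6,-61.4,58.9]]))
E
```

```text
125 35.359375 [233.3 278.8] [ 605.8 -117.8   46. ]
125 35.921875 [246.9 282.4] [ 580.6 -111.2   46. ]
125 40.46875 [213.8 288.5] [635.7 -92.9  46. ]
125 37.375 [227.1 289.3] [612.4 -92.7  46. ]
125 39.46875 [240.9 293. ] [587.4 -86.1  46. ]
125 43.203125 [220.5 300.3] [619.2 -67.6  46. ]
125 43.640625 [234.7 304.2] [594.1 -61.   46. ]
140 47.9375 [246.7 282.4] [ 580.8 -111.2   46. ]
140 49.296875 [227.  289.3] [612.6 -92.6  46. ]
140 51.484375 [240.8 293. ] [587.6 -86.1  46. ]
140 54.921875 [220.4 300.3] [619.3 -67.6  46. ]
140 56.75 [234.6 304.2] [594.2 -61.1  46. ]
tube [229.5 278.    7.   21.2]
290 231.125 235.5
292 231.0 236.125
294 229.875 236.375
296 230.0 236.375
298 231.125 235.375
expected foot px [[232.8 298.9]] foot@side-bias [[233.9 298.9]]
```

Emit:
{"method": "servo_tool", "body": {"increments": [[-0.07,0.03,0,0,0,0,-0.8],[-0.07,0.03,-0.4,0,0,0,-0.8],[-0.07,0.03,-0.8,0,0,0,-0.8],[-0.07,0.03,-1.2,0,0,0,-0.8],[-0.07,0.03,-1.5,0,0,0,-0.8],[-0.07,0.03,-1.8,0,0,0,-0.8],[-0.07,0.03,-1.8,0,0,0,-0.8]]}}

```text
t: 23.8
ee_pos: [594.6, -60.3, 68.4]
orientation: [-3.124, -0.329, 0.002]
ft_force: [-0.3, 0.2, -0.2]
width: 15.2
grasp_force: 30.0
```

```bash
python3 o.py
```

```text
pos [595.03 -60.34  69.05] F [-0.05 -0.63 -0.51] M*10 [-0.26  1.17  0.2 ] w,g [14.9 30. ] closing-line F (+y side) -0.6
```

Emit:
{"method": "servo_tool", "body": {"increments": [[0.05,-0.07,-0.3,0,0,0,-0.8],[0.05,-0.07,-0.7,0,0,0,-0.8],[0.05,-0.07,-1.1,0,0,0,-0.8],[0.05,-0.07,-1.5,0,0,0,-0.8],[0.05,-0.07,-1.9,0,0,0,-0.8],[0.05,-0.07,-2.3,0,0,0,-0.8],[0.05,-0.07,-2.6,0,0,0,-0.8],[0.05,-0.07,-2.9,0,0,0,-0.8],[0.05,-0.07,-2.9,0,0,0,-0.8],[0.05,-0.07,-2.9,0,0,0,-0.8]]}}

```text
t: 24.83
ee_pos: [595.5, -61.0, 40.1]
orientation: [-3.124, -0.329, 0.001]
ft_force: [-0.1, -0.4, -1.5]
width: 14.9
grasp_force: 30.0
```

```bash
python3 o.py
```

```text
pos [595.75 -61.08  40.43] F [ 0.27 -0.04  0.16] M*10 [-0.04  1.56  0.04] w,g [14.92 30.  ] closing-line F (+y side) -0.1
```

Foot at about 11 mm, with no forces. Next the last 5 mm, gently.

Emit:
{"method": "servo_tool", "body": {"increments": [[0,0,-0.1,0,0,0,-0.8],[0,0,-0.2,0,0,0,-0.8],[0,0,-0.3,0,0,0,-0.8],[0,0,-0.4,0,0,0,-0.8],[0,0,-0.45,0,0,0,-0.8],[0,0,-0.45,0,0,0,-0.8],[0,0,-0.45,0,0,0,-0.8]]}}

```text
t: 25.62
ee_pos: [595.6, -61.1, 35.7]
orientation: [-3.124, -0.329, 0.0]
ft_force: [0.3, 0.1, -0.7]
width: 15.1
grasp_force: 30.0
```

```bash
python3 o.py
```

```text
pos [595.64 -61.07  35.8 ] F [0.25 0.3  0.26] M*10 [-0.36  1.16  0.06] w,g [15.07 30.  ] closing-line F (+y side) 0.24
```

Emit:
{"method": "servo_tool", "body": {"increments": [[0,0,0,0,0,0,-0.62],[0,0,0,0,0,0,-0.5],[0,0,0,0,0,0,-0.3],[0,0,0,0,0,0,-0.3],[0,0,0,0,0,0,-0.3],[0,0,1,0,0,0,-0.3],[0,0,3,0,0,0,-0.3],[0,0,6,0,0,0,-0.3],[0,0,9,0,0,0,-0.3],[0,0,12,0,0,0,-0.3],[-3,3,15,0,0,0,-0.3],[-6,8,15,0,0,0,-0.3],[-9,12,15,0,0,0,-0.3],[-12,16,15,0,0,0,-0.3],[-12,20,15,0,0,0,-0.3],[-12,20,15,0,0,0,-0.3],[-12,20,15,0,0,0,-0.3]]}}

```text
t: 27.23
ee_pos: [473.6, 143.4, 186.8]
orientation: [-3.122, -0.335, -0.001]
ft_force: [0.2, 0.8, 0.1]
width: 30.6
grasp_force: 0.0
```

```bash
python3 o.py; python3 - <<'E'
from workcell import ctrl
import cv2
from h import *
d={n:ctrl.get_image(n) for n in("side","top")}
r=d["side"]
print("home top expected",proj(r,[595,-61,83]),"1cm high",proj(r,[595,-61,93]))
a=cv2.resize(r["image"][160:330,190:370],(400,378),interpolation=cv2.INTER_CUBIC);b=cv2.resize(d["top"]["image"][140:310,160:340],(400,378),interpolation=cv2.INTER_CUBIC)
cv2.imwrite("pics/c9.png",np.hstack([a,b])[:,:,::-1])
E
```

```text
pos [475.42 139.8  186.48] F [-0.03 -0.07  0.33] M*10 [-0.34  1.47  0.1 ] w,g [30.49  0.  ] closing-line F (+y side) -0.06
home top expected [[232.60034443 289.12231645]] 1cm high [[232.17243197 284.88965001]]
```

View pics/c9.png

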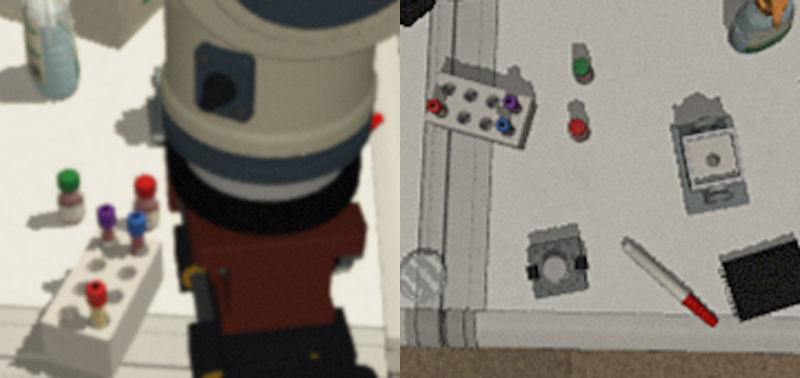

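The tube stands in the hole with its closure top at about (233,289) in the side view, matching the expected home position. The cap is upright on the bench at (229,260) in the top view, and the bystanders are unmoved. I'll hand in.

```bash
python3 -c "
from workcell import ctrl
print(ctrl.close_job())"
```

```text
the job is handed in; nothing more can be done
None
```

The cap is off and standing right way up on the bench, and the tube is fully home in a free hole of the block; I handed the job in at about 27 s of the 58 s, and no verdict came back.

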